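# Restock the colour-coded staining caddy

## Task

Restock the staining caddy from the bottles on the grey mat: stand the dropper bottles with blue, yellow and green teats each in the round well of its own colour, and the brown-capped square bottle in the black square well, all upright on the well floors. Set the glass down gently without dropping or tipping any, and leave the dropper bottle with the plain orange-red teat and the white-capped square bottle standing where they are.

Things in the scene. Friction and masses are not known exactly. Their poses are not given: they have to be found in the camera images.
- blue_bottle_mid (a point): Amber glass dropper bottle, round body 29 mm across up to 52 mm height, then a neck and a thin teat on top, 92 mm tall in all; teat and the ring round its neck are blue. Loose, upright, stands on the 2 mm thick grey mat; under 0.1 kg. This point is on its axis, 46 mm above its underside, a good height to grip; z along its axis, up.
- yellow_bottle_mid (a point): Amber glass dropper bottle, round body 29 mm across up to 52 mm height, then a neck and a thin teat on top, 92 mm tall in all; teat and the ring round its neck are yellow. Loose, upright, stands on the 2 mm thick grey mat; under 0.1 kg. This point is on its axis, 46 mm above its underside, a good height to grip; z along its axis, up.
- green_bottle_mid (a point): Amber glass dropper bottle, round body 29 mm across up to 52 mm height, then a neck and a thin teat on top, 92 mm tall in all; teat and the ring round its neck are green. Loose, upright, stands on the 2 mm thick grey mat; under 0.1 kg. This point is on its axis, 46 mm above its underside, a good height to grip; z along its axis, up.
- plain_bottle_mid (a point): Amber glass dropper bottle, round body 29 mm across up to 52 mm height, then a neck and a thin teat on top, 92 mm tall in all; look-alike with an orange-red teat and a black collar, no coloured ring: stays where it is. Loose, upright, stands on the 2 mm thick grey mat; under 0.1 kg. This point is on its axis, 46 mm above its underside, a good height to grip; z along its axis, up.
- brown_cap_bottle_mid (a point): Square clear bottle with sand-coloured contents and a dark brown screw cap; body 46 mm square up to 75 mm height, cap 28 mm across, 103 mm tall in all. Loose, upright, stands on the 2 mm thick grey mat; under 0.2 kg. This point is on its axis, 56 mm above its underside, a good height to grip; x and y are square to the body's sides, z up. 
- white_cap_bottle_mid (a point): Square clear bottle with sand-coloured contents and a white screw cap; body 47 mm square up to 75 mm height, cap 28 mm across, 105 mm tall in all. Loose, upright, stands on the 2 mm thick grey mat; under 0.2 kg. This point is on its axis, 56 mm above its underside, a good height to grip; x and y are square to the body's sides, z up. Look-alike: stays where it is.
- blue_well: Round open blue cup, fixed in the aluminium caddy: 57 mm outside, 48 mm inside, 18 mm tall, floor 4 mm thick. Origin: centre of its underside (3 mm above the bench); z up. The caddy is a shallow tray 186 mm square with 12 mm walls, holding the four wells two by two, 90 mm apart.
- yellow_well: Round open yellow cup, fixed in the aluminium caddy: 57 mm outside, 48 mm inside, 18 mm tall, floor 4 mm thick. Origin: centre of its underside (3 mm above the bench); z up. The caddy is a shallow tray 186 mm square with 12 mm walls, holding the four wells two by two, 90 mm apart.
- green_well: Round open green cup, fixed in the aluminium caddy: 57 mm outside, 48 mm inside, 18 mm tall, floor 4 mm thick. Origin: centre of its underside (3 mm above the bench); z up. The caddy is a shallow tray 186 mm square with 12 mm walls, holding the four wells two by two, 90 mm apart.
- square_well: Square open black well, fixed in the same caddy: 70 mm outside, 62 mm inside, 18 mm tall, floor 4 mm thick. Origin: centre of its underside (3 mm above the bench); x and y square to its sides, z up.

How it is judged:
By the outcome, as a careful person would: the job done as asked, in the order asked, and still so for the second after the job is handed in, with the robot touching nothing.
It also fails if it takes over 109 s, if anything falls off the work surface, if the arm or the gripper's body presses on something with over 40 N, if the wrist force passes 120 N, or if a joint passes its speed limit or range.

## Robot

A 7-joint arm with a two-finger parallel gripper is mounted at the origin on a cart in front of the work surface, level with it; the furniture and walls round the work are solid. World frame = base frame: x ahead of the robot, y to its left, z up, the work surface at z = 0. Lengths are in m, angles in degrees, forces in N, time in s.
With the tool pointing down it reaches from about 0.425 to 0.875 m from the base axis. Payload 4.7 kg.
Tool frame: the origin (TCP) lies where the fingers leave the gripper's body, on its centre line; the fingertips stand 70 mm ahead of it and the grasp point (between the pads) lies 51 mm ahead of it (env.tip_reach is the distance from the TCP to the fingertips, in m); z points along the fingers, x is the direction in which the jaws open and shut, and the axes are right-handed (so a half turn about z gives the same grasp; the last joint's range is limited). The gripper opens to 87 mm and grips with 3 to 60 N. Pads are 19 mm wide; open, the fingers measure 117 mm over their backs; the gripper's body (75 mm by 190 mm) begins 51 mm behind the grasp point.
Start: joints at [-74.88, 18.392, -4.016, 83.108, 1.295, 78.541, -3.26], TCP at [0.161, 0.63, 0.292] pointing down, gripper open.
Joint ranges: [-163.93, 163.93], [-17.29, 119.83], [-79.2, 71.16], [3.27, 140.29], [-89.18, 269.18], [5.43, 117.66], [-154.24, 154.24]. Speed limits (degrees/s): [147.25, 147.25, 180, 180, 180, 180, 180].

## Interface

Orientations are given as [roll, pitch, yaw] about the fixed x, y, z axes, in that order (R = Rz(yaw) Ry(pitch) Rx(roll)).
In Python, from cell import env, optics, order gives the robot as it stands.
- The arm moves only by the shell command python3 -m creep 'ROWS' [FORCE]. ROWS is JSON, a list of rows, each a list of 7 numbers: the shift along the tool's x, y, z in cm, then the turn, a rotation vector about the tool's x, y, z in rad, then the opening, from 0 (shut) to 1 (fully open). A call has 1 to 20 rows; each row shifts and turns the pose as measured when the row begins, along the tool's axes as they then stand; what a row does not reach is not made up. A row lasts 1/10 s, in which the tool goes at most 50 mm and 8.59 degrees, less where a joint would pass 70% of its speed; a pose out of reach is approached as far as the arm can. A call with a gripper value outside its range is refused whole. The fingers move at their own pace and stop on an object; FORCE is the grip in N (left out, the last holds). Time passes only in rows, so rows that do not move let the fingers close. It gives the time, the measured TCP pose, the force and the opening at its end, in the units of the state.
- env.get_obs(): the state, without advancing time (a new reading comes with each control period).
- optics.read_camera(name): name is "side" or "top"; returns a dict with "frame" (384x512x3 uint8, blue, green, red), "z_map" (384x512 float32, m along the optical axis (not along the pixel's ray), 0 where there is no reading), "fx", "fy", "cx", "cy" (pixels), "R" (3x3) and "t" (3): a world point X has camera coordinates R X + t. Camera axes: x right, y down, z forward; pixel columns grow to the right and rows downward; lengths in m; the calibration is good to about 2 mm. A picture is of the moment at which its call begins.
- order.sign_off(): hands the job in, once; it reports no verdict.
The state is a dict: "time_s": time; "qpos": joint angles; "joint_velocities": joint speeds; "effort": joint torques, N m; "tool_pos": TCP position; "tool_rot": TCP orientation; "force": force on the tool from outside, world axes, zero at the start; "wrist_torque": the same for the moment, N m; "grip_width": finger opening in m.
Only numpy, scipy, OpenCV 4.12 (cv2) and the standard library are available. Lean on these libraries where they do the work, as an engineer would, in place of code of your own. Each camera call takes 0.05 s, during which the arm holds its last target. There are 200 camera calls.

## Working session

There is one attempt and no reset: what is moved stays moved. The work goes in short steps, Python scripts to look and compute and a shell command to move; the robot and the scene stay as the last step left them, time stands still between calls to the robot, and variables do not carry over. Pictures are saved under pics/ and viewed, on a budget of 14 in all, crops included, one or two more only if the job needs it, and the job is handed in when it is done.

```bash
mkdir -p pics; ls; python3 - <<'E'
from cell import env,optics,order
import cv2,numpy as np
for n in("top","side"):
    c=optics.read_camera(n); cv2.imwrite(f"pics/{n}0.png",c["frame"]); np.savez(f"pics/{n}0.npz",**c)
    print(n,c["fx"],c["cx"],c["cy"],np.round(c["R"],3).tolist(),np.round(c["t"],3), "campos",np.round(-c["R"].T@c["t"],3))
print(env.get_obs(),env.tip_reach)
E
```

```text
pics
top 396.2706673348552 248.93102044256813 192.27517518994097 [[0.024, -1.0, -0.0], [-0.995, -0.024, -0.092], [0.092, 0.002, -0.996]] [-0.005  0.523  0.917] campos [0.436 0.005 0.961]
side 466.52177842171324 256.6268547750213 194.29046128273905 [[-0.972, -0.232, 0.02], [-0.13, 0.468, -0.874], [0.194, -0.853, -0.485]] [0.512 0.127 1.026] campos [0.316 0.934 0.599]
{'time_s': 0.1, 'qpos': array([-74.87821408,  18.43237218,  -4.01573335,  83.16767786,
         1.29367673,  78.54015618,  -3.26171663]), 'joint_velocities': array([-0.02192741, -0.10562184,  0.0806656 , -0.16484848,  0.0199272 ,
        0.01631372,  0.01609779]), 'effort': array([-3.44115597e-05, -4.92573810e+01, -4.05740384e-01, -3.13399673e+01,
       -6.41016732e-02,  3.95920523e-02,  7.00490341e-05]), 'tool_pos': array([0.16064287, 0.62945169, 0.29130051]), 'tool_rot': array([1.79995911e+02, 9.50487169e-02, 7.56860109e+01]), 'force': array([ 0.45870554, -0.49509768, -1.24101099]), 'wrist_torque': array([0.01778149, 0.01454274, 0.02215591]), 'grip_width': 0.0867351045388171} 0.0697
```

View pics/top0.png

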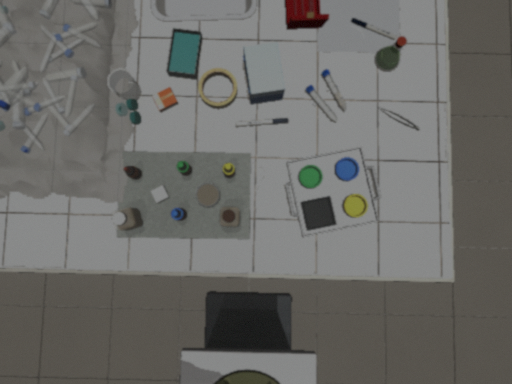

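View pics/side0.png

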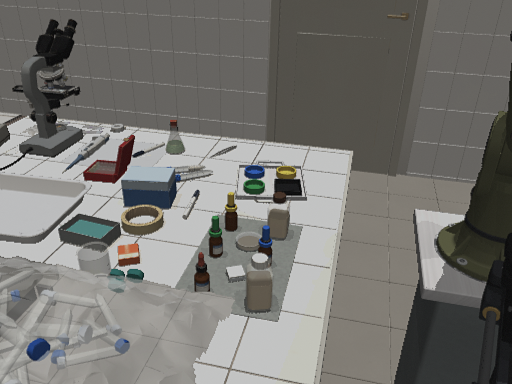

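Top view: wells at green (310,177), blue (347,169), yellow (355,206) and black (318,213). Bottles are at green (184,167), yellow (229,169), blue (178,214), brown (230,216), with look-alikes at plain (132,172) and white (127,217). The side view agrees.

```bash
cat > h.py <<'E'
import numpy as np,cv2
def cloud(c):
    v,u=np.mgrid[:384,:512]; z=c["z_map"]
    P=np.stack([(u-c["cx"])/c["fx"]*z,(v-c["cy"])/c["fy"]*z,z],-1)
    return (P-c["t"])@c["R"]
def ray(c,u,v,h):
    d=np.array([(u-c["cx"])/c["fx"],(v-c["cy"])/c["fy"],1])@c["R"]; o=-c["R"].T@c["t"]
    return (o+d*(h-o[2])/d[2])[:2]
def proj(c,X):
    p=c["R"]@np.asarray(X)+c["t"]; return c["fx"]*p[0]/p[2]+c["cx"],c["fy"]*p[1]/p[2]+c["cy"]
HUE={"blue":(105,130),"yellow":(22,35),"green":(45,85)}
def mask(c,k):
    h=cv2.cvtColor(c["frame"],cv2.COLOR_BGR2HSV); a,b=HUE[k]
    return cv2.inRange(h,(a,110,50),(b,255,255))
E
python3 - <<'E'
from h import *
T=dict(np.load("pics/top0.npz"));S=dict(np.load("pics/side0.npz"))
CT,CS=cloud(T),cloud(S)
W={"green":(310,177),"blue":(347,169),"yellow":(355,206)}
B={"green":(184,167),"yellow":(229,169),"blue":(178,214)}
SB={"green":(215,222),"yellow":(231,198),"blue":(266,232)}
def comp(c,k,p,r):
    m=mask(c,k); w=np.zeros_like(m); cv2.circle(w,p,r,255,-1); return (m&w)>0
for k in W:
    m=comp(T,k,W[k],18); cn=np.argwhere(m)[:,::-1].astype(np.float32)
    (u,v),r=cv2.minEnclosingCircle(cn); print("well",k,m.sum(),(u,v),r,ray(T,u,v,.021),"depth z",np.median(CT[m][:,2]))
for k in B:
    for n,c,C,p in(("top",T,CT,B[k]),("side",S,CS,SB[k])):
        m=comp(c,k,p,14); q=np.argwhere(m)[:,::-1]; P=C[m]
        print(k,n,m.sum(),q.mean(0),"ray.075",ray(c,*q.mean(0),.075),"z",P[:,2].min(),P[:,2].max(),"med",np.median(P[P[:,2]>.05],0))
# all tall stuff in mat, by cluster
for name,p in dict(brown=(230,216),white=(127,217),plain=(132,172),**B).items():
    g=ray(T,*p,.08)
    for n,C in(("top",CT),("side",CS)):
        for lo,hi in((.015,.05),(.06,.08),(.083,.115)):
            m=(np.hypot(*(C[...,:2]-g).transpose(2,0,1))<.045)&(C[...,2]>lo)&(C[...,2]<hi); P=C[m]
            if len(P)>4:
                print(name,n,lo,len(P),"mean",P.mean(0).round(4),"mid",((P.max(0)+P.min(0))/2).round(4)[:2],"ext",np.ptp(P,0).round(3)[:2],"rect",[np.round(x,4) for x in cv2.minAreaRect(P[:,:2].astype(np.float32)*1000)] if name in("brown","white") else "")
# caddy black well
g=cv2.inRange(T["frame"],(0,0,0),(45,45,45)); w=np.zeros_like(g); cv2.circle(w,(318,213),24,255,-1); g&=w
cs=max(cv2.findContours(g,0,2)[0],key=cv2.contourArea); r=cv2.minAreaRect(cs); print("sq",r,ray(T,*r[0],.021))
E
```

```text
well green 339 (310.0, 176.25) 10.680105209350586 [ 0.56507532 -0.13755465] depth z 0.007083739302063541
well blue 401 (346.6190490722656, 168.39682006835938) 11.493417739868164 [ 0.58612579 -0.2250452 ] depth z 0.007885971155054742
well yellow 410 (354.8541564941406, 205.2916717529297) 11.470252990722656 [ 0.4981016  -0.24470015] depth z 0.007662766139506408
green top 43 [182.11627907 165.51162791] ray.075 [0.57524995 0.15968618] z 0.057854301069576154 0.09842907203753341 med [0.5740101  0.15868882 0.09285399]
green side 128 [215.        227.0078125] ray.075 [0.574972   0.17009114] z 0.055581434348151305 0.09640263868848095 med [0.57532813 0.16847135 0.07144322]
yellow top 95 [228.2        168.69473684] ray.075 [0.57047401 0.05540848] z 0.03677074893147321 0.9607903566298521 med [0.570695   0.05503289 0.06486161]
yellow side 120 [230.55       202.69166667] ray.075 [0.5720453  0.06625038] z 0.05486097761882612 0.09582418229418056 med [0.57268462 0.06338967 0.07040777]
blue top 90 [176.71111111 213.5       ] ray.075 [0.46670647 0.16749574] z 0.041238849628813315 0.9607903566298521 med
[... 3839 characters left out ...]
5] ext [0.013 0.017] rect 
blue top 0.015 40 mean [0.4657 0.1612 0.0341] mid [0.4669 0.1658] ext [0.028 0.018] rect 
blue top 0.06 70 mean [0.4671 0.1673 0.0643] mid [0.4673 0.1705] ext [0.025 0.025] rect 
blue top 0.083 40 mean [0.4665 0.1699 0.0935] mid [0.467  0.1701] ext [0.013 0.013] rect 
blue side 0.015 123 mean [0.4649 0.179  0.0385] mid [0.4691 0.1769] ext [0.029 0.018] rect 
blue side 0.06 107 mean [0.4684 0.1771 0.067 ] mid [0.4689 0.1757] ext [0.026 0.02 ] rect 
blue side 0.083 55 mean [0.4684 0.1747 0.0903] mid [0.4688 0.174 ] ext [0.014 0.015] rect 
sq ((329.5655517578125, 210.40951538085938), (25.949939727783203, 5.095193862915039), 80.90972137451172) [ 0.48451543 -0.18473492]
```

```bash
cat > d.py <<'E'
# usage: d.py x y z yaw -> remaining shift (tool cm) and turn about tool axes (rad)
import sys,numpy as np
from scipy.spatial.transform import Rotation as R
from cell import env
o=env.get_obs(); x,y,z,w=map(float,sys.argv[1:5])
r=R.from_euler("xyz",o["tool_rot"],degrees=True); g=R.from_euler("xyz",[180,0,w],degrees=True)
print("shift",np.round(r.inv().apply(np.array([x,y,z])-o["tool_pos"])*100,2),"turn",np.round((r.inv()*g).as_rotvec(),3),"force",np.round(o["force"],1),"grip",round(o["grip_width"],4),"t",o["time_s"],"j",np.round(o["qpos"]))
E
python3 -m creep '[[0,0,0,0,0,0.14,0.7],[0,0,0,0,0,0.14,0.7],[0,0,0,0,0,0.14,0.7],[0,0,0,0,0,0.14,0.7],[0,0,0,0,0,0.14,0.7],[0,0,0,0,0,0.14,0.7],[0,0,0,0,0,0.14,0.7],[0,0,0,0,0,0.14,0.7],[0,0,0,0,0,0.14,0.7]]' 12; python3 d.py .468 .1715 .25 0
```

```text
time_s: 1.0
tool_pos: [0.1601, 0.627, 0.2849]
tool_rot: [179.3, 0.2, 0.6]
force: [0.7, -0.1, -0.0]
grip_width: 0.061
shift [30.32 45.82  3.98] turn [0.013 0.003 0.011] force [ 0.7 -0.1 -0. ] grip 0.061 t 1.0 j [-83.  19.   6.  84.  -2.  78. -76.]
```

```bash
python3 - <<'E'
from h import *
T=dict(np.load("pics/top0.npz"));S=dict(np.load("pics/side0.npz"))
CT,CS=cloud(T),cloud(S)
for k,g in dict(green=(.565,-.138),blue=(.586,-.225),yellow=(.498,-.245),square=(.477,-.157)).items():
    for n,C in(("top",CT),("side",CS)):
        m=(np.hypot(*(C[...,:2]-g).transpose(2,0,1))<(.05 if k=="square" else .038))&(C[...,2]>.0175)&(C[...,2]<.03); P=C[m]
        if len(P)>8:
            (c,r)=cv2.minEnclosingCircle(P[:,:2].astype(np.float32)); print(k,n,len(P),np.round(c,4),round(r,4),P[:,2].mean().round(4),cv2.minAreaRect(P[:,:2].astype(np.float32)*1000))
E
```

```text
green top 130 [ 0.5657 -0.1376] 0.0282 0.0204 ((565.91259765625, -137.58851623535156), (53.56714630126953, 53.21352005004883), 1.8125956058502197)
green side 79 [ 0.5678 -0.1382] 0.0317 0.02 ((567.4136962890625, -136.70687866210938), (56.32112503051758, 58.51197814941406), 49.76552963256836)
blue top 128 [ 0.5856 -0.2251] 0.0285 0.0202 ((585.3923950195312, -224.90032958984375), (55.460914611816406, 54.89969253540039), 62.865142822265625)
blue side 65 [ 0.5901 -0.2255] 0.0315 0.0197 ((587.6990966796875, -225.39779663085938), (52.47788619995117, 58.27739715576172), 7.593029022216797)
yellow top 133 [ 0.4977 -0.2454] 0.0286 0.0202 ((497.72857666015625, -245.43321228027344), (54.811767578125, 52.7506103515625), 2.5906832218170166)
yellow side 64 [ 0.5016 -0.2452] 0.0302 0.0197 ((501.3526611328125, -243.1311798095703), (53.85374069213867, 56.02531051635742), 72.715576171875)
square top 187 [ 0.4782 -0.1575] 0.0475 0.0203 ((477.9024963378906, -157.68431091308594), (69.70845794677734, 70.47023010253906), 12.756821632385254)
square side 98 [ 0.4786 -0.1561] 0.0473 0.0195 ((479.78985595703125, -156.72402954101562), (68.81426239013672, 74.96721649169922), 14.146607398986816)
```

```bash
python3 -m creep '[[2.5,3.8,0.2,0,0,0,0.7],[2.5,3.8,0.2,0,0,0,0.7],[2.5,3.8,0.2,0,0,0,0.7],[2.5,3.8,0.2,0,0,0,0.7],[2.5,3.8,0.2,0,0,0,0.7],[2.5,3.8,0.2,0,0,0,0.7],[2.5,3.8,0.2,0,0,0,0.7],[2.5,3.8,0.2,0,0,0,0.7],[2.5,3.8,0.2,0,0,0,0.7],[2.5,3.8,0.2,0,0,0,0.7],[2.5,3.8,0.2,0,0,0,0.7],[2.5,3.8,0.2,0,0,0,0.7]]' >/dev/null; python3 d.py .468 .1715 .23 0
```

```text
shift [ 0.02 -1.05  2.83] turn [0.015 0.009 0.023] force [1.6 0.2 0.8] grip 0.0607 t 2.2 j [-53.   0.  31. 108.   0.  73. -21.]
```

```bash
python3 -m creep '[[0,-0.5,1,0.008,0.004,0.012,0.7],[0,-0.4,1.2,0.008,0.004,0.012,0.7],[0,-0.1,0.5,0,0,0,0.7],[0,0,0,0,0,0,0.7]]' >/dev/null; python3 d.py .468 .1715 .099 0
```

```text
shift [-0.31 -0.86 13.07] turn [ 0.001  0.001 -0.017] force [0.  1.3 0.1] grip 0.061 t 2.6 j [-52.   2.  31. 110.  -1.  69. -22.]
```

```bash
python3 -m creep '[[-0.15,-0.4,1.5,0,0,0,0.7],[-0.1,-0.3,2,0,0,0,0.7],[0,-0.1,2,0,0,0,0.7],[0,0,2,0,0,0,0.7],[0,0,1.3,0,0,0,0.7],[0,0,0,0,0,0,0.7]]' >/dev/null; python3 d.py .468 .1715 .099 0
```

```text
shift [0.01 0.5  4.21] turn [-0.001 -0.001 -0.008] force [-0.5 -0.5 -0.3] grip 0.0609 t 3.2 j [-52.   8.  30. 115.  -5.  58. -20.]
```

```bash
python3 -m creep '[[0,0.3,1,0,0,0,0.7],[0,0.2,1.2,0,0,0,0.7],[0,0,1,0,0,0,0.7],[0,0,0.4,0,0,0,0.7],[0,0,0,0,0,0,0.7]]' >/dev/null; python3 d.py .468 .1715 .099 0; python3 - <<'E'
from h import *
from cell import optics
a=optics.read_camera("top");b=optics.read_camera("side")
im=np.hstack([cv2.resize(a["frame"][110:270,100:270],None,fx=2.3,fy=2.3),cv2.resize(b["frame"][170:330,170:340],None,fx=2.3,fy=2.3)]);cv2.imwrite("pics/p1.png",im)
E
```

```text
shift [-0.11  0.06  0.52] turn [-0.003 -0.004 -0.007] force [-0.2 -0.2  1.4] grip 0.061 t 3.7 j [-51.  11.  30. 117.  -7.  53. -17.]
```

View pics/p1.png

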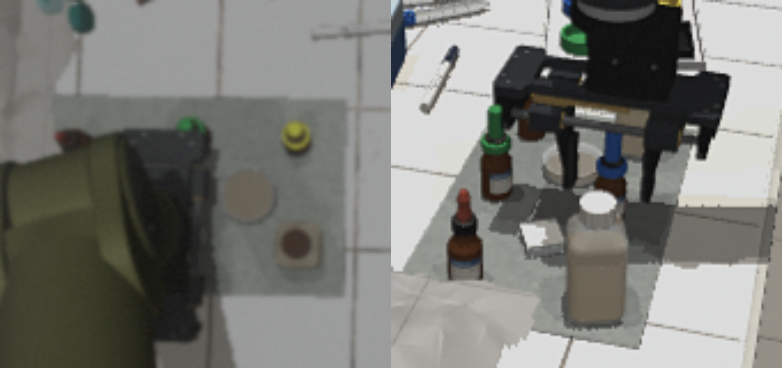

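Fingers straddle the blue bottle (teat at (612,145) between fingers at about 570 and 650); the rest stands undisturbed.

```bash
python3 -m creep '[[-0.1,0.05,0.4,0,0,0,0.6],[0,0,0.1,0,0,0,0.5],[0,0,0,0,0,0,0.42],[0,0,0,0,0,0,0.36],[0,0,0,0,0,0,0.3],[0,0,0,0,0,0,0.25],[0,0,0,0,0,0,0.2],[0,0,0,0,0,0,0.2],[0,0,0,0,0,0,0.2]]' 15 >/dev/null; python3 d.py .468 .1715 .099 0
```

```text
shift [-0.12  0.08  0.16] turn [-0.005 -0.007 -0.006] force [ 0.9 -0.5 -0.5] grip 0.0276 t 4.7 j [-51.  12.  30. 117.  -7.  52. -17.]
```

```bash
python3 -m creep '[[0,0,-0.5,0,0,0,0.2],[0,0,-1.5,0,0,0,0.2],[0,0,-2,0,0,0,0.2],[0,0,-2.5,0,0,0,0.2],[0,0,-2.5,0,0,0,0.2],[0,0,-2.5,0,0,0,0.2],[0,0,-2,0,0,0,0.2],[0,0,-1,0,0,0,0.2],[0,0,0,0,0,0,0.2]]' >/dev/null; python3 d.py .587 -.225 .24 0
```

```text
shift [12.27 39.46  1.15] turn [-0.004 -0.006 -0.008] force [-0.1  1.3 -1.3] grip 0.0278 t 5.6 j [-53.   0.  31. 109.  -0.  71. -23.]
```

```bash
python3 -m creep '[[0.4,1.2,0,0,0,0,0.2],[0.8,2.5,0,0,0,0,0.2],[1,3,0,0,0,0,0.2],[1,3,0,0,0,0,0.2],[1,3,0,0,0,0,0.2],[1,3,0,0,0,0,0.2],[1,3,0,0,0,0,0.2],[1,3,0,0,0,0,0.2],[1,3,0,0,0,0,0.2],[1,3,0,0,0,0,0.2],[1,3,0,0,0,0,0.2],[0.8,3,0,0,0,0,0.2],[0.5,2,0,0,0,0,0.2],[0.4,1,0,0,0,0,0.2],[0,0,0,0,0,0,0.2],[0,0,0,0,0,0,0.2]]' >/dev/null; python3 d.py .587 -.225 .24 0
```

```text
shift [ 1.19 -0.14 -0.85] turn [ 0.01   0.027 -0.014] force [-0.4 -0.2 -0.8] grip 0.0279 t 7.2 j [-19.  22.  48.  93. -16.  73.  30.]
```

```bash
python3 -m creep '[[0.6,-0.1,0.5,0.005,0.014,-0.007,0.2],[0.4,0,1.5,0.005,0.013,-0.007,0.2],[0.1,0,2,0,0,0,0.2],[0,0,2,0,0,0,0.2],[0,0,2,0,0,0,0.2],[0,0,1,0,0,0,0.2],[0,0,0,0,0,0,0.2]]' >/dev/null; python3 d.py .587 -.225 .1056 0;  python3 - <<'E'
from h import *
from cell import optics
a=optics.read_camera("top");b=optics.read_camera("side")
im=np.hstack([cv2.resize(a["frame"][120:250,260:400],None,fx=2.8,fy=2.8),cv2.resize(b["frame"][90:220,190:330],None,fx=2.8,fy=2.8)]);cv2.imwrite("pics/p2.png",im)
E
```

```text
shift [-0.31  1.21  3.16] turn [-0.01  -0.007  0.016] force [-0.2  0.5 -0. ] grip 0.0278 t 7.9 j [-17.  27.  44.  98. -22.  63.  35.]
```

View pics/p2.png

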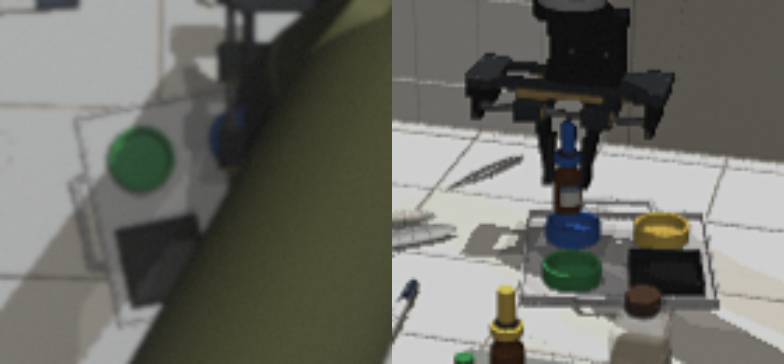

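Bottle hangs upright just above the blue well (bottle at (568,200), well at (573,228)); the tool is still 12 mm off in y.

```bash
python3 -m creep '[[-0.15,0.5,0,-0.005,-0.004,0.008,0.2],[-0.1,0.5,0,-0.005,-0.003,0.008,0.2],[0,0.2,0.3,0,0,0,0.2],[0,0,0.5,0,0,0,0.2],[0,0,0,0,0,0,0.2],[0,0,0,0,0,0,0.2]]' >/dev/null; python3 d.py .587 -.225 .1056 0
```

```text
shift [-0.3  -0.36  2.85] turn [ 0.004 -0.008 -0.002] force [-0.4  0.1  0.1] grip 0.0272 t 8.6 j [-16.  28.  44.  98. -22.  63.  35.]
```

```bash
python3 -m creep '[[-0.2,-0.2,0.5,0,-0.004,0,0.2],[-0.1,-0.15,0.6,0,-0.004,0,0.2],[0,0,0.6,0,0,0,0.2],[0,0,0.4,0,0,0,0.2],[0,0,0.2,0,0,0,0.2],[0,0,0,0,0,0,0.2]]' >/dev/null; python3 d.py .587 -.225 .1056 0
```

```text
shift [0.08 0.11 0.26] turn [ 0.003  0.002 -0.001] force [-0.4  0.3  0.1] grip 0.0276 t 9.2 j [-15.  30.  43.  99. -23.  61.  35.]
```

```bash
python3 -m creep '[[0,0,0.15,0,0,0,0.2],[0,0,0.15,0,0,0,0.2],[0,0,0.1,0,0,0,0.2],[0,0,0,0,0,0,0.2]]' >/dev/null; python3 d.py .587 -.225 .1056 0
```

```text
shift [0.03 0.04 0.04] turn [ 0.003  0.001 -0.002] force [-0.2  0.5 -0.9] grip 0.0275 t 9.6 j [-15.  30.  43.  99. -23.  60.  36.]
```

```bash
python3 -m creep '[[0,0,0.1,0,0,0,0.2],[0,0,0.1,0,0,0,0.2],[0,0,0,0,0,0,0.2]]' >/dev/null; python3 d.py .587 -.225 .1056 0;python3 -m creep '[[0,0,0.1,0,0,0,0.2],[0,0,0.1,0,0,0,0.2],[0,0,0,0,0,0,0.2]]' >/dev/null; python3 d.py .587 -.225 .1056 0
```

```text
shift [-0.01 -0.02  0.02] turn [ 0.003 -0.001 -0.002] force [ 0.4  0.  -1. ] grip 0.0276 t 9.9 j [-15.  30.  43.  99. -23.  60.  36.]
shift [-0.04 -0.06  0.01] turn [ 0.002 -0.002 -0.002] force [0.2 0.  0.5] grip 0.0276 t 10.2 j [-15.  30.  43.  99. -23.  60.  36.]
```

```bash
python3 -m creep '[[0,0,0.2,0,0,0,0.2],[0,0,0.25,0,0,0,0.2]]' >/dev/null; python3 d.py .587 -.225 .1056 0;python3 -m creep '[[0,0,0.2,0,0,0,0.2],[0,0,0.2,0,0,0,0.2]]' >/dev/null; python3 d.py .587 -.225 .1056 0
```

```text
shift [-0.06 -0.15 -0.05] turn [ 0.001 -0.002 -0.002] force [-6.6  3.4 21.1] grip 0.0276 t 10.4 j [-15.  30.  43.  99. -23.  60.  36.]
shift [-0.05 -0.18 -0.05] turn [-0.002 -0.002 -0.003] force [-5.6  3.  16.1] grip 0.028 t 10.6 j [-15.  30.  43.  99. -23.  60.  36.]
```

```bash
python3 -m creep '[[0,0,-0.05,0,0,0,0.3],[0,0,0,0,0,0,0.4],[0,0,0,0,0,0,0.5],[0,0,0,0,0,0,0.6],[0,0,0,0,0,0,0.6],[0,0,-0.5,0,0,0,0.6],[0,0,-1.5,0,0,0,0.6],[0,0,-2.5,0,0,0,0.6],[0,0,-3,0,0,0,0.6],[0,0,-3,0,0,0,0.6],[0,0,-2,0,0,0,0.6],[0,0,-0.5,0,0,0,0.6]]' >/dev/null; python3 d.py .573 .0585 .22 0
```

```text
shift [ -1.49 -28.59   2.36] turn [-0.001 -0.002 -0.004] force [-0.2  0.3 -0.6] grip 0.0524 t 11.8 j [-18.  22.  47.  92. -17.  74.  32.]
```

```bash
python3 -m creep '[[0,-2,0,0,0,0,0.7],[-0.1,-4,0,0,0,0,0.7],[-0.2,-4,0,0,0,0,0.7],[-0.2,-4,0,0,0,0,0.7],[-0.2,-4,0,0,0,0,0.7],[-0.2,-4,0,0,0,0,0.7],[-0.2,-3.5,0.3,0,0,0,0.7],[-0.2,-2,0.5,0,0,0,0.7],[0,-1,0.5,0,0,0,0.7],[0,0,0.3,0,0,0,0.7]]' >/dev/null; python3 d.py .573 .0585 .22 0;  python3 - <<'E'
from h import *
from cell import optics
a=optics.read_camera("top");b=optics.read_camera("side")
im=np.hstack([cv2.resize(a["frame"][120:250,260:400],None,fx=2.8,fy=2.8),cv2.resize(b["frame"][90:220,190:330],None,fx=2.8,fy=2.8)]);cv2.imwrite("pics/p3.png",im)
E
```

```text
shift [-0.05  0.64  0.8 ] turn [ 0.002 -0.005 -0.01 ] force [ 0.2 -0.6 -0.2] grip 0.0609 t 12.8 j [-45.  14.  42. 100. -10.  69.  -1.]
```

View pics/p3.png

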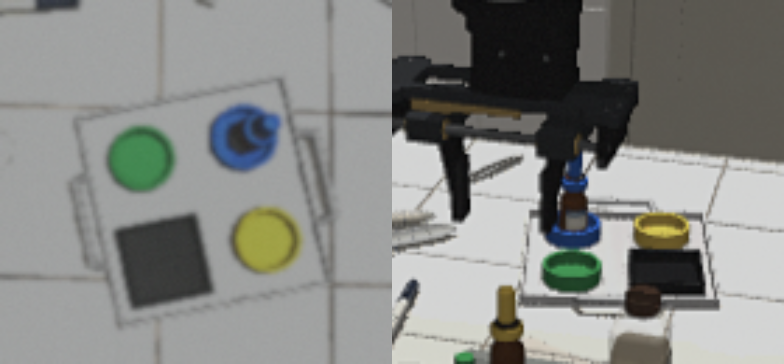

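Blue stands upright and central in its well. For yellow I turn the gripper 45° so its body clears the taller brown cap.

```bash
python3 -m creep '[[0,0,0,0,0,-0.13,0.7],[0,0,0,0,0,-0.13,0.7],[0,0,0,0,0,-0.13,0.7],[0,0,0,0,0,-0.13,0.7],[0,0,0,0,0,-0.13,0.7],[0,0,0,0,0,-0.12,0.7],[0,0,0,0,0,0,0.7]]' >/dev/null; python3 d.py .573 .0585 .099 45
```

```text
shift [ 0.9  -1.4  13.03] turn [ 0.012  0.002 -0.023] force [-0.1 -0.4  0.5] grip 0.061 t 13.6 j [-39.  13.  37. 100.  -8.  69.  43.]
```

```bash
python3 -m creep '[[0.4,-0.6,0,0.006,0,-0.012,0.7],[0.3,-0.5,1.5,0.006,0,-0.012,0.7],[0.1,-0.2,2,0,0,0,0.7],[0,0,2,0,0,0,0.7],[0,0,1,0,0,0,0.7],[0,0,0,0,0,0,0.7]]' >/dev/null; python3 d.py .573 .0585 .099 45
```

```text
shift [ 0.25 -0.    6.05] turn [-0.002  0.003 -0.012] force [ 0.8 -0.4 -0.4] grip 0.0609 t 14.2 j [-38.  17.  35. 104. -11.  62.  45.]
```

```bash
python3 -m creep '[[0.2,0,0.8,0,0,0,0.7],[0.1,0,1.5,0,0,-0.006,0.7],[0,0,1.5,0,0,-0.006,0.7],[0,0,1.2,0,0,0,0.7],[0,0,0.6,0,0,0,0.7],[0,0,0.2,0,0,0,0.7],[0,0,0,0,0,0,0.7]]' >/dev/null; python3 d.py .573 .0585 .099 45
```

```text
shift [-0.14 -0.02 -0.22] turn [-0.001  0.002  0.001] force [ 0.3  0.7 -0.4] grip 0.0612 t 14.9 j [-37.  22.  33. 106. -15.  56.  48.]
```

```bash
python3 -m creep '[[-0.1,0,-0.3,0,0,0,0.7],[0,0,-0.1,0,0,0,0.6],[0,0,0,0,0,0,0.5],[0,0,0,0,0,0,0.42],[0,0,0,0,0,0,0.36],[0,0,0,0,0,0,0.3],[0,0,0,0,0,0,0.25],[0,0,0,0,0,0,0.2],[0,0,0,0,0,0,0.2],[0,0,0,0,0,0,0.2]]' 15 >/dev/null; python3 d.py .573 .0585 .099 45
```

```text
shift [-0.14 -0.12  0.44] turn [ 0.001 -0.002  0.   ] force [0.3 0.3 0.7] grip 0.0277 t 15.9 j [-37.  22.  34. 106. -14.  56.  48.]
```

```bash
python3 -m creep '[[0,0,-0.5,0,0,0,0.2],[0,0,-1.5,0,0,0,0.2],[0,0,-2,0,0,0,0.2],[0,0,-2.5,0,0,0,0.2],[0,0,-2.5,0,0,0,0.2],[0,0,-2.5,0,0,0,0.2],[0,0,-2,0,0,0,0.2],[0,0,-1,0,0,0,0.2],[0,0,0,0,0,0,0.2]]' >/dev/null; python3 d.py .499 -.2445 .22 45
```

```text
shift [-26.67  16.05   4.01] turn [ 0.002 -0.004 -0.002] force [-0.9  0.2 -0.9] grip 0.0272 t 16.8 j [-40.  12.  36.  98.  -7.  73.  43.]
```

```bash
python3 -m creep '[[-1,0.6,0,0,0,0,0.2],[-2,1.2,0.2,0,0,0,0.2],[-2.5,1.5,0.2,0,0,0,0.2],[-2.5,1.5,0.2,0,0,0,0.2],[-2.5,1.5,0.2,0,0,0,0.2],[-2.5,1.5,0.2,0,0,0,0.2],[-2.5,1.5,0.2,0,0,0,0.2],[-2.5,1.5,0.2,0,0,0,0.2],[-2.5,1.5,0.2,0,0,0,0.2],[-2.3,1.4,0.2,0,0,0,0.2],[-2,1.2,0,0,0,0,0.2],[-1,0.6,0,0,0,0,0.2],[-0.3,0.2,0,0,0,0,0.2],[0,0,0,0,0,0,0.2],[0,0,0,0,0,0,0.2]]' >/dev/null; python3 d.py .499 -.2445 .22 45
```

```text
shift [1.93 0.4  0.62] turn [-0.018  0.017 -0.007] force [ 0.8 -0.1 -1.2] grip 0.0279 t 18.3 j [-18.  11.  49. 104.  -8.  70.  77.]
```

```bash
python3 -m creep '[[0.6,0.1,0.5,-0.009,0.009,-0.004,0.2],[0.7,0.15,1,-0.009,0.008,-0.003,0.2],[0.5,0.1,1.5,0,0,0,0.2],[0.1,0,2,0,0,0,0.2],[0,0,1.5,0,0,0,0.2],[0,0,0.5,0,0,0,0.2],[0,0,0,0,0,0,0.2],[0,0,0,0,0,0,0.2]]' >/dev/null; python3 d.py .499 -.2445 .1084 45
```

```text
shift [-0.96  0.34  4.21] turn [-0.001 -0.004  0.013] force [-0.8  0.4 -0.3] grip 0.0273 t 19.1 j [-17.  17.  46. 108. -14.  61.  80.]
```

```bash
python3 -m creep '[[-0.4,0.15,0.3,0,0,0.006,0.2],[-0.3,0.1,0.6,0,0,0.006,0.2],[-0.1,0.05,0.8,0,0,0,0.2],[0,0,0.6,0,0,0,0.2],[0,0,0.3,0,0,0,0.2],[0,0,0,0,0,0,0.2],[0,0,0,0,0,0,0.2]]' >/dev/null; python3 d.py .499 -.2445 .1084 45
```

```text
shift [-0.05 -0.13  1.56] turn [ 0.002 -0.006 -0.002] force [ 0.1  0.4 -0.1] grip 0.0275 t 19.8 j [-15.  20.  45. 109. -17.  58.  82.]
```

```bash
python3 -m creep '[[0,-0.1,0.4,0,-0.003,0,0.2],[0,-0.05,0.5,0,-0.003,0,0.2],[0,0,0.3,0,0,0,0.2],[0,0,0.1,0,0,0,0.2],[0,0,0,0,0,0,0.2]]' >/dev/null; python3 d.py .499 -.2445 .1084 45;  python3 - <<'E'
from h import *
from cell import optics
b=optics.read_camera("side")
cv2.imwrite("pics/p4.png",cv2.resize(b["frame"][90:260,180:340],None,fx=3.5,fy=3.5))
E
```

```text
shift [-0.1   0.03  0.17] turn [ 0.002  0.    -0.001] force [ 0.2  0.2 -1.6] grip 0.0278 t 20.3 j [-15.  21.  45. 109. -17.  57.  82.]
```

View pics/p4.png

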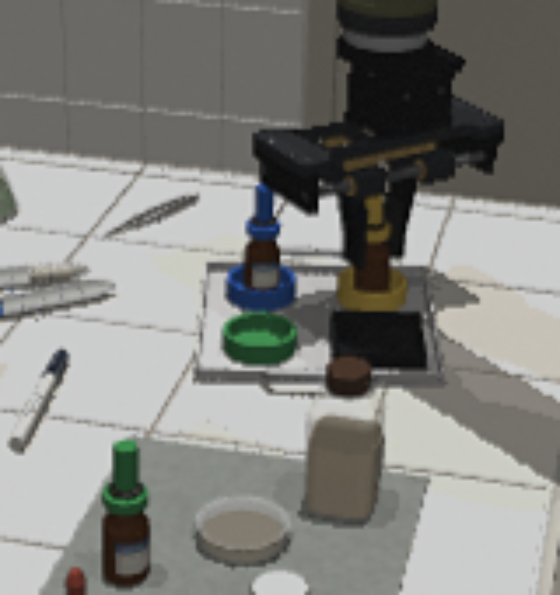

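Yellow hangs in the yellow well (375,280), nearly on the floor; blue stands fine at (262,250).

```bash
python3 -m creep '[[0,0,0.15,0,0,0,0.2],[0,0,0.2,0,0,0,0.2]]' >/dev/null; python3 d.py .499 -.2445 .1084 45; python3 -m creep '[[0,0,0.2,0,0,0,0.2]]' >/dev/null; python3 d.py .499 -.2445 .1084 45
```

```text
shift [-0.07 -0.07 -0.05] turn [ 0.004 -0.    -0.001] force [-3.5  0.3 14.4] grip 0.0272 t 20.55 j [-15.  21.  45. 109. -17.  56.  83.]
shift [-0.04 -0.17 -0.07] turn [ 0.005 -0.001 -0.002] force [-6.2  1.2 18.7] grip 0.0273 t 20.65 j [-15.  21.  45. 109. -18.  56.  83.]
```

```bash
python3 -m creep '[[0,0,-0.05,0,0,0,0.3],[0,0,0,0,0,0,0.4],[0,0,0,0,0,0,0.5],[0,0,0,0,0,0,0.6],[0,0,0,0,0,0,0.6],[0,0,-0.5,0,0,0,0.6],[0,0,-1.5,0,0,0,0.6],[0,0,-2.5,0,0,0,0.6],[0,0,-3,0,0,0,0.6],[0,0,-3,0,0,0,0.6],[0,0,-2,0,0,0,0.6],[0,0,-0.5,0,0,0,0.6]]' >/dev/null; python3 d.py .576 .1635 .22 45
```

```text
shift [ 34.29 -23.7    2.68] turn [ 0.006 -0.001 -0.004] force [ 0.7 -0.6  0.8] grip 0.0519 t 21.85 j [-20.  11.  49. 102.  -8.  71.  76.]
```

```bash
python3 -m creep '[[1.5,-1,0,0,0,0,0.7],[3,-2.1,0.1,0,0,0,0.7],[3.5,-2.4,0.1,0,0,0,0.7],[3.5,-2.4,0.1,0,0,0,0.7],[3.5,-2.4,0.1,0,0,0,0.7],[3.5,-2.4,0.1,0,0,0,0.7],[3.5,-2.4,0.1,0,0,0,0.7],[3.5,-2.4,0.1,0,0,0,0.7],[3.5,-2.4,0.1,0,0,0,0.7],[2.5,-1.7,0.1,0,0,0,0.7],[1.5,-1,0.1,0,0,0,0.7],[0.5,-0.4,0,0,0,0,0.7],[0,0,0,0,0,0,0.7],[0,0,0,0,0,0,0.7]]' >/dev/null; python3 d.py .576 .1635 .22 45
```

```text
shift [ 0.11 -0.26  1.62] turn [ 0.01   0.001 -0.015] force [-0.7 -0.1 -0. ] grip 0.061 t 23.25 j [-46.  15.  33.  96.  -8.  71.  33.]
```

```bash
python3 -m creep '[[0.05,-0.1,1,0.005,0,-0.008,0.7],[0.05,-0.1,2,0.005,0,-0.007,0.7],[0,0,2,0,0,0,0.7],[0,0,2,0,0,0,0.7],[0,0,1,0,0,0,0.7],[0,0,0.5,0,0,0,0.7],[0,0,0,0,0,0,0.7]]' >/dev/null; python3 d.py .576 .1635 .101 45
```

```text
shift [ 0.81 -0.99  4.69] turn [ 0.001  0.001 -0.015] force [-1.  -0.2  0.4] grip 0.0611 t 23.95 j [-44.  20.  32. 102. -12.  62.  36.]
```

```bash
python3 -m creep '[[0.4,-0.5,0,0,0,-0.008,0.7],[0.3,-0.4,0.5,0,0,-0.007,0.7],[0.1,-0.1,1,0,0,0,0.7],[0,0,1.2,0,0,0,0.7],[0,0,0.8,0,0,0,0.7],[0,0,0.2,0,0,0,0.7],[0,0,0,0,0,0,0.7],[0,0,0,0,0,0,0.7]]' >/dev/null; python3 d.py .576 .1635 .101 45
```

```text
shift [-0.19  0.07  0.85] turn [ 0.002 -0.002  0.003] force [ 0.9 -0.4 -0. ] grip 0.0612 t 24.75 j [-44.  23.  31. 103. -14.  58.  37.]
```

```bash
python3 -m creep '[[-0.1,0.05,0.4,0,0,0,0.7],[-0.1,0,0.4,0,0,0,0.7],[0,0,0.1,0,0,0,0.6],[0,0,0,0,0,0,0.5],[0,0,0,0,0,0,0.42],[0,0,0,0,0,0,0.36],[0,0,0,0,0,0,0.3],[0,0,0,0,0,0,0.25],[0,0,0,0,0,0,0.2],[0,0,0,0,0,0,0.2],[0,0,0,0,0,0,0.2]]' 15 >/dev/null; python3 d.py .576 .1635 .101 45
```

```text
shift [-0.02 -0.05 -0.01] turn [ 0.003 -0.004  0.002] force [ 1.   0.5 -0.1] grip 0.0279 t 25.85 j [-44.  24.  30. 103. -14.  57.  38.]
```

```bash
python3 -m creep '[[0,0,-0.5,0,0,0,0.2],[0,0,-1.5,0,0,0,0.2],[0,0,-2,0,0,0,0.2],[0,0,-2.5,0,0,0,0.2],[0,0,-2.5,0,0,0,0.2],[0,0,-2.5,0,0,0,0.2],[0,0,-2,0,0,0,0.2],[0,0,-1,0,0,0,0.2],[0,0,0,0,0,0,0.2]]' >/dev/null; python3 d.py .566 -.1375 .22 45
```

```text
shift [-21.94  20.45   3.84] turn [ 0.004 -0.008  0.   ] force [-0.   1.2 -0.7] grip 0.0281 t 26.75 j [-46.  14.  33.  95.  -8.  73.  33.]
```

```bash
python3 -m creep '[[-1,0.9,0,0,0,0,0.2],[-1.7,1.6,0.2,0,0,0,0.2],[-2.2,2.1,0.2,0,0,0,0.2],[-2.2,2.1,0.2,0,0,0,0.2],[-2.2,2.1,0.2,0,0,0,0.2],[-2.2,2.1,0.2,0,0,0,0.2],[-2.2,2.1,0.2,0,0,0,0.2],[-2.2,2.1,0.2,0,0,0,0.2],[-2,1.9,0.2,0,0,0,0.2],[-1.5,1.4,0.2,0,0,0,0.2],[-0.8,0.7,0,0,0,0,0.2],[-0.3,0.3,0,0,0,0,0.2],[0,0,0,0,0,0,0.2],[0,0,0,0,0,0,0.2]]' >/dev/null; python3 d.py .566 -.1375 .22 45
```

```text
shift [0.98 0.51 0.55] turn [-0.01   0.015 -0.006] force [-0.3 -0.4 -0.2] grip 0.0278 t 28.15 j [-25.  15.  43. 100. -10.  70.  65.]
```

```bash
python3 -m creep '[[0.4,0.2,0.5,-0.005,0.008,-0.003,0.2],[0.3,0.2,1,-0.005,0.007,-0.003,0.2],[0.1,0.1,1.5,0,0,0,0.2],[0,0,2,0,0,0,0.2],[0,0,2,0,0,0,0.2],[0,0,1,0,0,0,0.2],[0,0,0,0,0,0,0.2],[0,0,0,0,0,0,0.2]]' >/dev/null; python3 d.py .566 -.1375 .1061 45
```

```text
shift [-0.46  0.41  3.11] turn [-0.002 -0.001  0.011] force [ 0.3 -0.8 -1.6] grip 0.0277 t 28.95 j [-23.  21.  40. 104. -15.  61.  69.]
```

```bash
python3 -m creep '[[-0.2,0.2,0.2,0,0,0.005,0.2],[-0.15,0.15,0.5,0,0,0.005,0.2],[0,0,0.7,0,0,0,0.2],[0,0,0.5,0,0,0,0.2],[0,0,0.1,0,0,0,0.2],[0,0,0,0,0,0,0.2],[0,0,0,0,0,0,0.2]]' >/dev/null; python3 d.py .566 -.1375 .1061 45
```

```text
shift [-0.15 -0.13  1.18] turn [ 0.001 -0.004 -0.   ] force [-0.1  0.2 -1.2] grip 0.0275 t 29.65 j [-22.  22.  40. 105. -17.  58.  70.]
```

```bash
python3 -m creep '[[-0.1,-0.1,0.4,0,-0.003,0,0.2],[-0.05,0,0.4,0,0,0,0.2],[0,0,0.2,0,0,0,0.2],[0,0,0,0,0,0,0.2]]' >/dev/null; python3 d.py .566 -.1375 .1061 45; python3 -m creep '[[0,0,0.15,0,0,0,0.2],[0,0,0.15,0,0,0,0.2]]' >/dev/null; python3 d.py .566 -.1375 .1061 45
```

```text
shift [-0.01 -0.02  0.12] turn [ 0.001 -0.002  0.   ] force [-0.9  0.4 -0.8] grip 0.0279 t 30.05 j [-22.  23.  40. 106. -17.  57.  70.]
shift [-0.02 -0.07 -0.05] turn [ 0.001 -0.002  0.   ] force [-5.9  1.4 17. ] grip 0.0277 t 30.25 j [-22.  23.  40. 106. -18.  57.  70.]
```

```bash
python3 -m creep '[[0,0,-0.05,0,0,0,0.3],[0,0,0,0,0,0,0.4],[0,0,0,0,0,0,0.5],[0,0,0,0,0,0,0.6],[0,0,0,0,0,0,0.6],[0,0,-0.5,0,0,0,0.6],[0,0,-1.5,0,0,0,0.6],[0,0,-2.5,0,0,0,0.6],[0,0,-3,0,0,0,0.6],[0,0,-3,0,0,0,0.6],[0,0,-2,0,0,0,0.6],[0,0,-0.5,0,0,0,0.6]]' >/dev/null; python3 d.py .4645 .053 .23 45
```

```text
shift [  6.35 -20.78   1.55] turn [ 0.003 -0.003 -0.002] force [1.7 0.4 0.4] grip 0.0521 t 31.45 j [-26.  14.  43.  98. -10.  72.  65.]
```

```bash
python3 -m creep '[[0.4,-1.2,0,0,0,0,0.8],[0.8,-2.6,0,0,0,0,1],[0.9,-3,0,0,0,0,1],[0.9,-3,0,0,0,0,1],[0.9,-3,0,0,0,0,1],[0.9,-3,0,0,0,0,1],[0.8,-2.5,0,0,0,0,1],[0.5,-1.5,0,0,0,0,1],[0.2,-0.5,0,0,0,0,1],[0,0,0,0,0,0.12,1],[0,0,0,0,0,0.13,1],[0,0,0,0,0,0.13,1],[0,0,0,0,0,0.13,1],[0,0,0,0,0,0.13,1],[0,0,0,0,0,0.13,1],[0,0,0,0,0,0,1],[0,0,0,0,0,0,1]]' >/dev/null; python3 d.py .4645 .053 .2 1;  python3 - <<'E'
from h import *
from cell import optics
a=optics.read_camera("top");b=optics.read_camera("side")
im=np.hstack([cv2.resize(a["frame"][120:250,260:400],None,fx=2.8,fy=2.8),cv2.resize(b["frame"][120:250,190:330],None,fx=2.8,fy=2.8)]);cv2.imwrite("pics/p5.png",im)
E
```

```text
shift [1.46 0.58 3.21] turn [ 0.009  0.016 -0.028] force [0.2 0.1 0.2] grip 0.0868 t 33.15 j [-42.  -4.  30. 115.   2.  70. -14.]
```

View pics/p5.png

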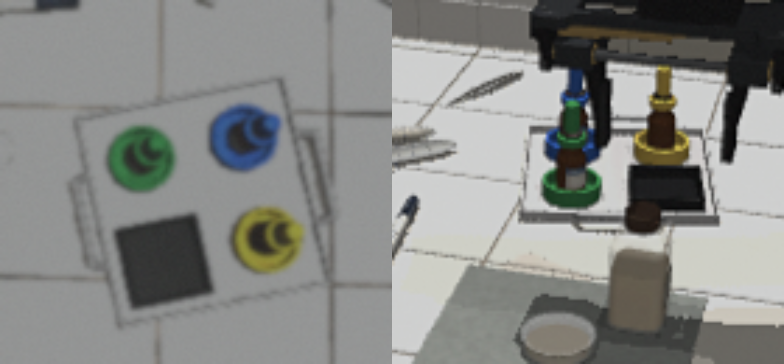

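Green, blue and yellow all stand upright in their wells. Next is brown.

```bash
python3 -m creep '[[0.5,0.2,0.3,0.005,0.008,-0.01,1],[0.5,0.2,0.8,0.004,0.008,-0.01,1],[0.3,0.1,0.8,0,0,-0.006,1],[0.1,0,0.5,0,0,0,1],[0,0,0,0,0,0,1],[0,0,0,0,0,0,1]]' >/dev/null; python3 d.py .4645 .053 .109 1
```

```text
shift [-0.1   0.03  9.63] turn [ 0.    -0.     0.003] force [ 0.2 -0.1  0. ] grip 0.0873 t 33.85 j [-41.  -1.  32. 115.   1.  65.  -9.]
```

```bash
python3 -m creep '[[0,0,1,0,0,0,1],[0,0,2,0,0,0,1],[0,0,2,0,0,0,1],[0,0,1.5,0,0,0,1],[0,0,0.8,0,0,0,1],[0,0,0,0,0,0,1],[0,0,0,0,0,0,1]]' >/dev/null; python3 d.py .4645 .053 .109 1
```

```text
shift [-0.14  0.12  1.97] turn [-0.001 -0.002  0.004] force [0.2 0.1 1.2] grip 0.0868 t 34.55 j [-41.   5.  32. 120.  -3.  56.  -5.]
```

```bash
python3 -m creep '[[-0.1,0.1,0.6,0,0,0,1],[0,0.05,0.7,0,0,0,1],[0,0,0.4,0,0,0,1],[0,0,0,0,0,0,0.85],[0,0,0,0,0,0,0.75],[0,0,0,0,0,0,0.66],[0,0,0,0,0,0,0.6],[0,0,0,0,0,0,0.55],[0,0,0,0,0,0,0.5],[0,0,0,0,0,0,0.42],[0,0,0,0,0,0,0.4],[0,0,0,0,0,0,0.4]]' 22 >/dev/null; python3 d.py .4645 .053 .109 1
```

```text
shift [-0.18  0.    0.35] turn [-0.003 -0.006  0.005] force [-0.2 -0.2 -0.4] grip 0.0458 t 35.75 j [-40.   7.  32. 121.  -5.  53.  -4.]
```

```bash
python3 -m creep '[[0,0,-0.5,0,0,0,0.4],[0,0,-1.5,0,0,0,0.4],[0,0,-2,0,0,0,0.4],[0,0,-2.5,0,0,0,0.4],[0,0,-2.5,0,0,0,0.4],[0,0,-1.5,0,0,0,0.4],[0,0,-0.5,0,0,0,0.4],[0,0,0,0,0,0,0.4]]' >/dev/null; python3 d.py .478 -.157 .22 1
```

```text
shift [ 0.94 20.93  0.63] turn [-0.002 -0.003  0.003] force [ 0.2  0.8 -1. ] grip 0.0454 t 36.55 j [-42.  -3.  32. 114.   2.  68. -10.]
```

```bash
python3 -m creep '[[0,1,0,0,0,0,0.4],[0.1,1.8,0,0,0,0,0.4],[0.1,2.2,0,0,0,0,0.4],[0.1,2.2,0,0,0,0,0.4],[0.1,2.2,0,0,0,0,0.4],[0.1,2.2,0,0,0,0,0.4],[0.1,2.2,0,0,0,0,0.4],[0.1,2.2,0,0,0,0,0.4],[0.1,2,0,0,0,0,0.4],[0.1,1.5,0,0,0,0,0.4],[0.1,0.8,0,0,0,0,0.4],[0,0.3,0,0,0,0,0.4],[0,0,0,0,0,-0.1,0.4],[0,0,0,0,0,-0.1,0.4],[0,0,0,0,0,0,0.4],[0,0,0,0,0,0,0.4]]' >/dev/null; python3 d.py .478 -.157 .2 13
```

```text
shift [ 1.26 -0.91  1.19] turn [-0.     0.024 -0.005] force [ 0.8  1.  -1. ] grip 0.0461 t 38.15 j [-27.   4.  46. 111.  -2.  68.  32.]
```

```bash
python3 -m creep '[[0.5,-0.4,0.3,0,0.012,-0.003,0.4],[0.4,-0.3,1,0,0.012,-0.002,0.4],[0.2,-0.1,1.5,0,0,0,0.4],[0.1,0,1.5,0,0,0,0.4],[0,0,1,0,0,0,0.4],[0,0,0.3,0,0,0,0.4],[0,0,0,0,0,0,0.4],[0,0,0,0,0,0,0.4]]' >/dev/null; python3 d.py .478 -.157 .1175 13;  python3 - <<'E'
from h import *
from cell import optics
a=optics.read_camera("top");b=optics.read_camera("side")
im=np.hstack([cv2.resize(a["frame"][120:250,260:400],None,fx=2.8,fy=2.8),cv2.resize(b["frame"][90:220,190:330],None,fx=2.8,fy=2.8)]);cv2.imwrite("pics/p6.png",im)
E
```

```text
shift [-0.29  0.29  3.61] turn [-0.002 -0.005 -0.003] force [-0.4  0.5 -1.3] grip 0.0461 t 38.95 j [-27.   9.  45. 114.  -8.  59.  35.]
```

View pics/p6.png

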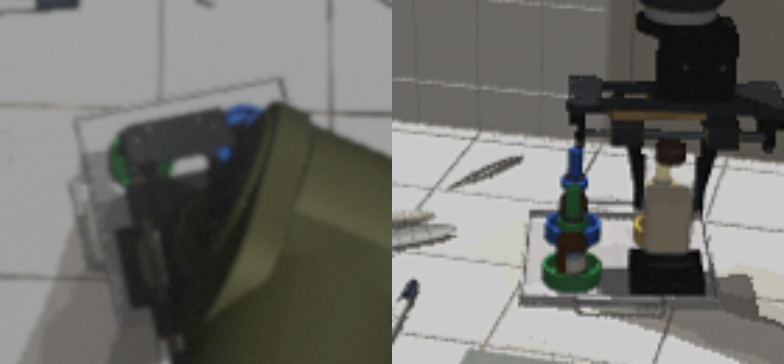

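Brown bottle hangs upright centred over the black well ((668,225) over (665,270)).

```bash
python3 -m creep '[[-0.15,0.15,0.3,0,-0.003,0,0.4],[-0.1,0.1,0.6,0,0,0,0.4],[0,0,0.8,0,0,0,0.4],[0,0,0.5,0,0,0,0.4],[0,0,0.1,0,0,0,0.4],[0,0,0,0,0,0,0.4],[0,0,0,0,0,0,0.4]]' >/dev/null; python3 d.py .478 -.157 .1175 13
```

```text
shift [-0.05 -0.04  1.19] turn [-0.002 -0.004 -0.004] force [ 0.1 -0.2 -1.1] grip 0.0461 t 39.75 j [-26.  11.  45. 116. -10.  57.  37.]
```

```bash
python3 -m creep '[[0,0,0.4,0,-0.003,0,0.4],[0,0,0.4,0,0,0,0.4],[0,0,0.2,0,0,0,0.4],[0,0,0,0,0,0,0.4]]' >/dev/null; python3 d.py .478 -.157 .1175 13; python3 -m creep '[[0,0,0.15,0,0,0,0.4],[0,0,0.15,0,0,0,0.4]]' >/dev/null; python3 d.py .478 -.157 .1175 13
```

```text
shift [-0.09 -0.03  0.14] turn [-0.001 -0.002 -0.004] force [ 0.2 -0.4 -1.2] grip 0.046 t 40.15 j [-25.  12.  44. 116. -11.  56.  37.]
shift [-0.1  -0.07 -0.01] turn [-0.003 -0.001 -0.004] force [-7.9  2.1 20.3] grip 0.0464 t 40.35 j [-25.  13.  44. 116. -11.  55.  38.]
```

Floor contact. Release, rise and back off toward the start side.

```bash
python3 -m creep '[[0,0,-0.05,0,0,0,0.5],[0,0,0,0,0,0,0.6],[0,0,0,0,0,0,0.7],[0,0,0,0,0,0,0.75],[0,0,0,0,0,0,0.75],[0,0,-0.5,0,0,0,0.75],[0,0,-1.5,0,0,0,0.75],[0,0,-2.5,0,0,0,0.75],[0,0,-3,0,0,0,0.75],[0,0,-3,0,0,0,0.75],[0,0,-2,0,0,0,0.75],[0,-1,-2,0,0,0,0.75],[0,-3,-1,0,0,0,0.75],[0,-4,0,0,0,0,0.75],[0.5,-4,0,0,0,0,0.75],[0.5,-4,0,0,0,0,0.75],[0,-3,0,0,0,0,0.75],[0,-1.5,0,0,0,0,0.75],[0,0,0,0,0,0,0.75],[0,0,0,0,0,0,0.75]]'; python3 - <<'E'
from h import *
from cell import optics
a=optics.read_camera("top");b=optics.read_camera("side")
np.savez("pics/endt.npz",**a);np.savez("pics/ends.npz",**b)
CT=cloud(a)
for k,g in dict(green=(.566,-.1375),blue=(.587,-.225),yellow=(.499,-.2445),square=(.478,-.157)).items():
    P=CT[(np.hypot(*(CT[...,:2]-g).transpose(2,0,1))<.04)&(CT[...,2]>.085)&(CT[...,2]<.13)]
    if len(P): print(k,len(P),((P.max(0)+P.min(0))/2).round(4)[:2],"top z",P[:,2].max().round(4))
im=np.hstack([cv2.resize(a["frame"][120:280,100:390],(400,221)),np.zeros((221,10,3),np.uint8)])
S=cv2.resize(b["frame"][120:320,150:350],(390,390)); I=np.zeros((390,800,3),np.uint8); I[:221,:410]=im; I[:,410:]=S; cv2.imwrite("pics/p7.png",I)
E
```

```text
time_s: 42.35
tool_pos: [0.4432, 0.0479, 0.2856]
tool_rot: [-180.0, -0.6, 12.3]
force: [0.0, 0.1, -0.2]
grip_width: 0.0655
green 43 [ 0.5647 -0.1386] top z 0.1017
blue 44 [ 0.5844 -0.2269] top z 0.1022
yellow 43 [ 0.5008 -0.2445] top z 0.1031
square 278 [ 0.4797 -0.1583] top z 0.1134
```

View pics/p7.png

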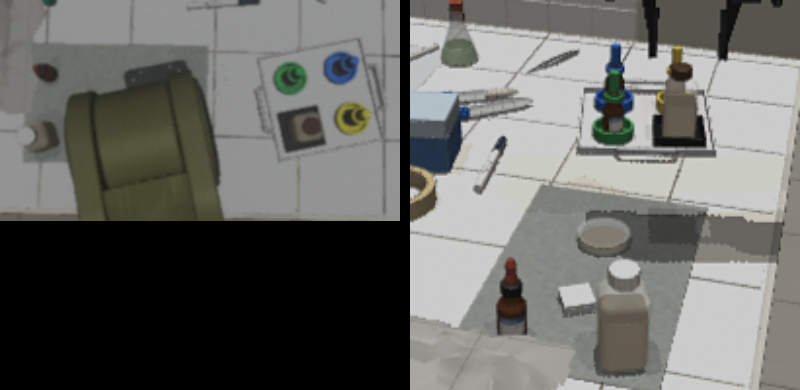

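The four bottles stand in their wells, and the plain and white-capped bottles are unmoved. Top heights read about 3 mm high, but the round bottles read high on the mat too, so this fits the bottles being seated.

```bash
python3 -c "
from cell import order
print(order.sign_off())"
```

```text
the job is handed in; nothing more can be done
None
```

The caddy is restocked and the job is handed in, at about 42 s on the robot's clock out of the 109 s allowed. The blue, yellow and green dropper bottles went in first, in that order, then the brown-capped square bottle. Each was lowered until its well floor was felt (14–21 N at the wrist) before I let go.

- **Placed bottles:** the last pictures show all four upright in the right wells. Their tops are within about 3 mm of the measured well centres.
- **Left alone:** the plain orange-red bottle and the white-capped bottle still stand on the mat. I confirmed that by eye and did not measure them again.
- **Disagreement:** the camera's top heights came out 3–4 mm above nominal. The round bottles read similarly high on the mat before I moved anything, so I put it down to camera bias. The two cameras also differed by 3–6 mm along y when I located the bottles.

The gripper was open and clear of everything when I handed in.

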